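# Shut a test cartridge into its turn-over holder and invert it

## Robot

A 6-joint arm with a two-finger parallel gripper is mounted at the origin on a cart in front of the work surface, level with it; the furniture and walls round the work are solid. World frame = base frame: x ahead of the robot, y to its left, z up, the work surface at z = 0. Lengths are in mm, angles in rad, forces in N, time in s.
With the tool pointing down it reaches from about 350 to 975 mm from the base axis. Payload 7.1 kg.
Tool frame: the origin (TCP) lies midway between the tips of the shut fingers; the grasp point (between the pads) lies pinch_z behind it (pinch_z is the distance from the TCP to the grasp point, in mm); z points along the fingers, y is the line along which they close (so a half turn about z gives the same grasp; the last joint's range is limited). The gripper opens to 88 mm and grips with 3 to 60 N. Pads are 20 mm wide; open, the fingers measure 115 mm over their backs; the gripper's body (75 mm by 178 mm) begins 61 mm behind the grasp point.
Start: joints at [-1.259, 0.423, 1.63, -0, 1.089, -0.019], TCP at [203.017, -591.091, 193.475] pointing down, gripper open.
Joint ranges: [-3, 3], [-0.9, 2.11], [0.09, 2.58], [-1.31, 4.45], [0.11, 2.69], [-2.54, 2.54]. Speed limits (rad/s): [2.39, 2.39, 3.01, 3.14, 3.14, 3.14].

## Interface

Orientations are given as a rotation vector (axis times angle).
In Python, from workcell import get_obs, get_image, close_job, pinch_z gives the robot as it stands.
- The arm moves only by the tool jog_arm, never from a script. Its argument "commands" is a list of rows, each a list of 3 entries, a list of its own where there are three numbers: the gripper command: -1 is shut, 1 is fully open, values between are in proportion, then the shift along the tool's x, y, z as a fraction of full scale, then the turn, a rotation vector about the tool's x, y, z as a fraction of full scale. In form: [[gripper, [tx, ty, tz], [rx, ry, rz]], ...]. A call has 1 to 10 rows; each row shifts and turns the commanded pose from where the row before left it, along the tool's axes as they then stand; what a row does not reach is not made up. Full scale, the value 1, is 0.1 m for a shift and 45 degrees for a turn. A row lasts 1/10 s, in which the tool goes at most 50 mm and 8.59 degrees, less where a joint would pass 70% of its speed; a pose out of reach is approached as far as the arm can. A call with a number of a shift or a turn outside -1 to 1 is refused whole. A call with a gripper value outside its range is refused whole. The fingers move at their own pace and stop on an object; the grip force is fixed at half the most. Time passes only in rows, so rows that do not move let the fingers close. It gives the time, the measured TCP pose, the force, the opening and the grip force at its end, in the units of the state.
- get_obs(): the state, without advancing time (a new reading comes with each control period).
- get_image(name): name is "side" or "top"; returns a dict with "image" (384x512x3 uint8, blue, green, red), "z_map" (384x512 float32, mm along the optical axis (not along the pixel's ray), 0 where there is no reading), "intrinsics" (3x3 intrinsics, pixels), "k1" (the pictures are not rectified: a ray, as slopes to the right and down, at radius r is drawn at 1 + k1 r^2 times it, then the intrinsics apply), "eye" and "orientation" of the camera in the world. Camera axes: x right, y down, z forward; pixel columns grow to the right and rows downward; lengths in mm; the calibration is good to about 2 mm. A picture is of the moment at which its call begins.
- close_job(): hands the job in; it is judged then, once.
The state is a dict: "t": time; "qpos": joint angles; "qvel": joint speeds; "joint_torque": joint torques, N m; "ee_pos": TCP position; "orientation": TCP orientation; "ft_force": force on the tool from outside, world axes, zero at the start; "moment": the same for the moment, N m; "width": finger opening in mm; "grasp_force": force on a finger pad.
Only numpy, scipy, OpenCV 4.12 (cv2) and the standard library are available. Lean on these libraries where they do the work, as an engineer would, in place of code of your own. Each camera call takes 0.05 s, during which the arm holds its last target. There are 200 camera calls.

## Task

Two identical turn-over holders stand on the bench with their lids up; one has a white test cartridge lying in it. Shut the lid of that holder fully over the cartridge, then use the black T-handle to swing the whole closed holder over its axle until it lies flat on the other side, with the cartridge upside down inside, and let go. Leave the empty holder as it is.

Things in the scene. Friction and masses are not known exactly. Their poses are not given: they have to be found in the camera images.
- holder_axle (a point): Mid-axle of the holder with the cartridge, 36 mm above the bench; x along the axle, z up. Fixed stand, plate 116 (x) x 150 (y) mm, two uprights at x = +-50 mm, 41 mm high. Tray and lid both hinge on the axle. At the start the tray lies level at y = -12 to -72 mm, 80 mm long in x, top at axle height; turned over it lies at +y. Place and yaw (+-0.25 rad) vary; the empty holder is the same.
- holder_handle (a point): Middle of the tray's black T-handle: round bar 24 mm long (parallel to the axle), 16 mm thick, on an 8 mm stem, 108 mm from the axle, 36 mm past the tray's edge, level with the axle (36 mm above the bench when lying on either side). Pinch it by its ends (along the axle) or across; it can turn in the fingers while swung in a half circle about the axle. x along the axle, y towards the axle.
- holder_leaf (a joint): Turn of that tray (with its lid) about the axle, rad: 0 = lying on the -y side (start), 1.57 = standing up, 3.14 = turned over, lying on the +y side; stops at both ends. Damped pivot, moves easily (1 to 3 N at the handle); its weight carries it down to either side.
- holder_lid (a joint): Opening of that lid relative to its tray, rad: 0 = shut, at the start 1.65 to 2.05 (standing, leaning back to +y). Grey frame with clear window, 80 mm along the axle, 12 to 72 mm from the axle, 8 mm thick (shut: outer face 44 mm above the bench). Stiff hinge, no latch: it stays where it is left, also while the holder is turned over; about 2 N at its free edge moves it.
- cartridge_center (a point): Centre of the white test cartridge, a loose slab 60 x 40 x 10 mm, 30 g, lying in the tray's recess (42 mm from the axle, about 2 mm play to each side), its face with the small window and port up (+z).
- spare_lid_edge (a point): Middle of the free edge of the empty holder's lid, 72 mm from its axle; that holder has the same sizes, is about 0.3 to 0.5 m to the left or right of the other and must not be disturbed.
Not all that is in view belongs to the job. Of the things like the part that bears cartridge_center, leave any that is brown or turquoise; of the rest the larger one is meant.

How it is judged (in metres and radians):
On the way:
1. the lid is shut over the cartridge while the tray still lies on its first side (value of joint holder_lid below 0.12 rad and value of joint holder_leaf below 0.2 rad and x of cartridge_center in the frame of holder_axle between -0.012 and 0.012 m and y of cartridge_center in the frame of holder_axle between -0.054 and -0.03 m and z of cartridge_center in the frame of holder_axle between -0.015 and 0.01 m), for 0.2 s.
At the end, for the whole second after the job is handed in: The holder is turned over to within 0.17 rad of its far stop, its lid shut to within 0.12 rad, the cartridge upside down (within 0.24 rad) and at rest in the closed holder: its centre within 12 mm of the middle of the recess along and across the axle (value of joint holder_leaf above 2.97 rad and value of joint holder_lid below 0.12 rad and angle between cartridge_center's own z axis and vertical above 2.9 rad and x of cartridge_center in the frame of holder_axle between -0.012 and 0.012 m and y of cartridge_center in the frame of holder_axle between 0.03 and 0.054 m and z of cartridge_center in the frame of holder_axle between -0.015 and 0.012 m and linear speed of cartridge below 0.03 m/s); the robot touches nothing.
It fails at once if the empty holder is disturbed (its lid edge moved more than 20 mm) (distance of spare_lid_edge from where it was at the start of the episode above 0.02 m).
It also fails if it takes over 54 s, if anything falls off the work surface, if the arm or the gripper's body presses on something with over 40 N, if the wrist force passes 120 N, or if a joint passes its speed limit or range.

## Working session

There is one attempt and no reset: what is moved stays moved. The work goes in short steps, Python scripts to look and compute and a tool call to move; the robot and the scene stay as the last step left them, time stands still between calls to the robot, and variables do not carry over. Pictures are saved under pics/ and viewed, at most 10 in all, crops included, and the job is handed in when it is done.

Besides the shell and the picture viewer there is one more tool, called after "Call:" as name(argument=value, ...), one argument or row to a line, values as JSON. jog_arm: Moves the arm, as the interface text tells. Its arguments: {"type":"object","properties":{"commands":{"type":"array","items":{"type":"array"}}},"required":["commands"]}

```bash
mkdir -p pics; ls; cat > h.py <<'E'
import numpy as np, cv2
from workcell import get_obs, get_image, close_job, pinch_z
from scipy.spatial.transform import Rotation as R
def rot(o):
    o=np.asarray(o,float)
    return o if o.shape==(3,3) else (R.from_rotvec(o).as_matrix() if o.size==3 else R.from_quat(o).as_matrix())
def pts(d,uv=None):
    K=np.array(d["intrinsics"]);k=d["k1"];z=d["z_map"]
    if uv is None:
        v,u=np.mgrid[:384,:512]
    else: u,v=np.array(uv).T
    z=z[v,u]
    a=(u-K[0,2])/K[0,0]; b=(v-K[1,2])/K[1,1]
    rd=np.hypot(a,b); r=rd.copy()
    for _ in range(20): r=rd/(1+k*r*r)
    s=1/(1+k*r*r)
    P=np.stack([a*s*z,b*s*z,z],-1)
    return P@rot(d["orientation"]).T+np.array(d["eye"])
E
python3 - <<'E'
from h import *
o=get_obs(); print(o, pinch_z)
for n in("side","top"):
    d=get_image(n); cv2.imwrite(f"pics/{n}0.png",d["image"]); print(n,d["eye"],d["orientation"],d["k1"],d["intrinsics"])
    np.savez(f"{n}0.npz",**d)
E
```

```text
pics
{'t': 0.0, 'qpos': array([-1.25897743e+00,  4.23832983e-01,  1.63066972e+00, -2.79240101e-05,
        1.08857668e+00, -1.90197983e-02]), 'qvel': array([-0.00096761, -0.000554  , -0.00046439, -0.00136421, -0.00060717,
        0.00012035]), 'joint_torque': array([ 3.46204852e-04, -5.44627798e+01, -2.73663282e+01,  6.44761068e-02,
        2.27723038e-02, -1.12871030e-04]), 'ee_pos': array([ 202.8485264 , -590.54980431,  192.71459332]), 'orientation': array([-3.09725743e+00, -5.17091881e-01,  3.78927857e-04]), 'ft_force': array([ 0.14301083,  0.19634431, -0.31131178]), 'moment': array([ 0.0529735 , -0.00670287,  0.03188649]), 'grasp_force': 0.0, 'width': 87.81659227965608} 18.700000000000003
side [ 30.98680442 709.84890349 767.8904245 ] [-0.63629555  2.57687309 -1.22173766] -0.13955809780379821 [[398.06481471   0.         253.90614755]
 [  0.         398.06481471 188.86243866]
 [  0.           0.           1.        ]]
top [ 340.77498539  -33.78211419 1164.96095305] [-2.16122337  2.19730313 -0.12590969] 0.0239383291272374 [[409.07442576   0.         252.82350849]
 [  0.         409.07442576 193.59376055]
 [  0.           0.           1.        ]]
```

View pics/top0.png

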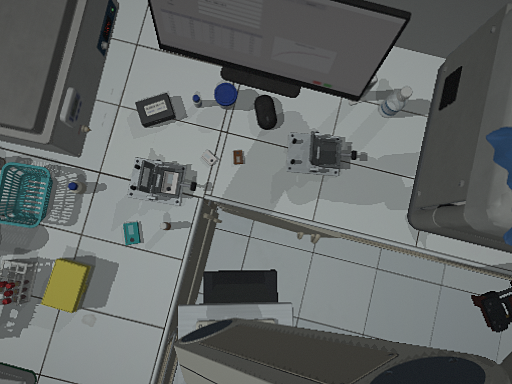

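View pics/side0.png

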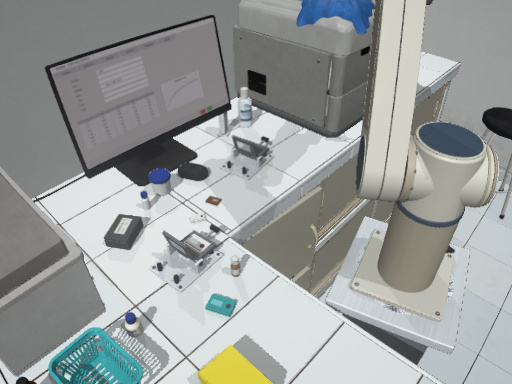

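```bash
python3 - <<'E'
from h import *
d=dict(np.load("top0.npz")); im=d["image"]
a=cv2.resize(im[140:225,110:240],None,fx=6,fy=6,interpolation=cv2.INTER_CUBIC)[:,:780]
cv2.imwrite("pics/c1.png",a)
P=pts(d); np.save("P.npy",P)
for uv in [(162,180),(194,186),(318,152),(360,155),(209,157)]: print(uv,P[uv[1],uv[0]].round(1))
# handle / stand at heights
m=(P[...,2]>20)&(P[...,2]<150)&(np.abs(P[...,0]-380)<200)
n,l,s,c=cv2.connectedComponentsWithStats(m.astype(np.uint8))
for i in range(1,n):
    if s[i,4]>15: print(s[i],c[i].round(1),P[l==i].mean(0).round(1),P[l==i][:,2].max().round(0))
E
```

```text
(162, 180) [494.  197.3  31.7]
(194, 186) [474.6 107.4  42.1]
(318, 152) [ 572.5 -245.3    3.9]
(360, 155) [ 563. -368.   -2.]
(209, 157) [562.2  68.9   4.6]
[ 407  137  105  117 2456] [434.9 197.2] [ 430.4 -537.1   83.7] 150.0
[ 30 142  52  15 309] [ 61.8 149.2] [571.7 447.9  88.3] 150.0
[309 142  49  30 716] [327.1 157.1] [ 550.4 -264.    40. ] 109.0
[ 136  160   61   40 1352] [161.  180.2] [491.2 196.1  48.4] 109.0
[   0  162   52   66 1269] [ 20.9 192. ] [464.6 570.4  50.2] 73.0
[134 164   5   5  16] [136.3 166.1] [535.  270.1  25.6] 30.0
[ 68 181  17  13 166] [ 75.9 186.7] [477.2 427.1  45.1] 65.0
[130 185   5   5  18] [131.9 186.9] [476.7 281.5  25.8] 30.0
[450 201  16   4  38] [458.9 202.8] [ 414.2 -603.3   79.4] 135.0
[160 222  10   8  66] [164.5 225.5] [367.3 186.5  48.2] 63.0
[  43  257   50   43 1522] [ 67.4 279.7] [229.7 437.   58.7] 70.0
[  0 260  35  44 807] [ 12.7 281.5] [229.3 574.2  64.2] 104.0
```

View pics/c1.png

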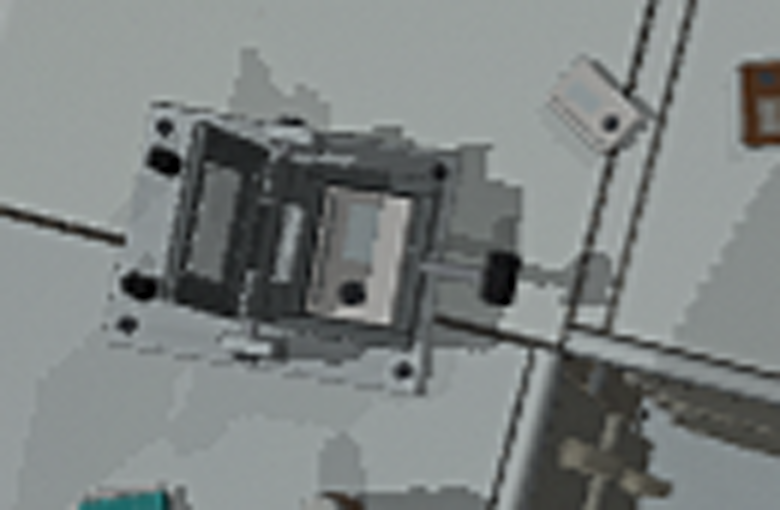

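```bash
python3 - <<'E'
from h import *
P=np.load("P.npy").reshape(-1,3)
Q=P[(abs(P[:,0]-490)<90)&(abs(P[:,1]-190)<120)]
yaw=-0.195; ax=np.array([495.6,213.3])
for it in range(2):
    c,s=np.cos(yaw),np.sin(yaw); X=np.array([c,s]);Y=np.array([-s,c])
    L=np.c_[(Q[:,:2]-ax)@X,(Q[:,:2]-ax)@Y,Q[:,2]]
    h=L[(L[:,1]<-95)&(L[:,1]>-125)&(L[:,2]>30)&(abs(L[:,0])<25)]
    print("handle",h.mean(0).round(1),h.min(0).round(1),h.max(0).round(1),len(h))
    u=L[(abs(abs(L[:,0])-50)<8)&(abs(L[:,1])<25)&(L[:,2]>33)&(L[:,2]<50)]
    for sg in(-1,1): print("upr",u[u[:,0]*sg>0].mean(0).round(1),len(u[u[:,0]*sg>0]))
    lid=L[(L[:,2]>60)&(abs(L[:,0])<45)]
    for z in range(60,115,8):
        k=lid[(lid[:,2]>=z)&(lid[:,2]<z+8)]
        if len(k): print(z,k.mean(0).round(1),k[:,0].min().round(1),k[:,0].max().round(1),len(k))
    pl=L[(L[:,2]>-3)&(L[:,2]<12)]; 
    kn=[np.array([535,270.1]),np.array([476.7,281.5])]
    print([((k-ax)@X,(k-ax)@Y) for k in kn])
    # yaw from lid top edge
    t=lid[lid[:,2]>98]; p=np.polyfit(t[:,0],t[:,1],1); print("slope",p); break
E
```

```text
handle [  -0.6 -104.4   41.7] [ -11.8 -111.3   34.4] [ 11.2 -95.8  48.7] 50
upr [-51.    1.9  39.3] 35
upr [48.6  4.1 40. ] 33
60 [-0.1 16.5 64.1] -41.0 38.3 50
68 [-1.8 18.8 71.9] -40.0 37.2 51
76 [-0.1 21.4 80. ] -41.0 36.0 48
84 [-1.9 22.8 87.5] -41.1 37.3 43
92 [-2.8 23.  96.9] -41.2 37.6 15
100 [ -0.5  25.4 103.8] -40.4 37.9 87
108 [-13.4  24.  108.8] -32.0 5.1 2
[(np.float64(27.647338994387756), np.float64(63.35790910793542)), (np.float64(-31.756678638924217), np.float64(63.24526355249137))]
slope [1.11669541e-02 2.53515624e+01]
```

Call:
jog_arm(
  commands=[
    [-1,[0.285,-0.361,0],[0,0,0]],
    [-1,[0.285,-0.361,0],[0,0,0]],
    [-1,[0.285,-0.361,0],[0,0,0]],
    [-1,[0.285,-0.361,0],[0,0,0]],
    [-1,[0.285,-0.361,0],[0,0,0]],
    [-1,[0.285,-0.361,0],[0,0,0]],
    [-1,[0.285,-0.361,0],[0,0,0]],
    [-1,[0.285,-0.361,0],[0,0,0]],
    [-1,[0.285,-0.361,0],[0,0,0]],
    [-1,[0.285,-0.361,0],[0,0,0]],
  ],
)

```text
t: 1.1
ee_pos: [355.4, -155.3, 193.5]
orientation: [3.099, 0.517, 0.0]
ft_force: [0.8, -0.1, 0.1]
width: 11.3
grasp_force: 0.0
```

Call:
jog_arm(
  commands=[
    [-1,[0.285,-0.361,0],[0,0,0]],
    [-1,[0.285,-0.361,0],[0,0,0]],
    [-1,[0.285,-0.361,0],[0,0,0]],
    [-1,[0.285,-0.361,0],[0,0,0]],
    [-1,[0.285,-0.361,0],[0,0,0]],
    [-1,[0.285,-0.361,0],[0,0,0]],
    [-1,[0.285,-0.361,0],[0,0,0]],
    [-1,[0.285,-0.361,0],[0,0,0]],
    [-1,[0.285,-0.361,0],[0,0,0]],
    [-1,[0.285,-0.361,0],[0,0,0]],
  ],
)

```text
t: 2.1
ee_pos: [507.6, 278.8, 193.1]
orientation: [3.098, 0.518, -0.001]
ft_force: [0.7, -0.7, -0.1]
width: 0.1
grasp_force: 0.0
```

Call:
jog_arm(
  commands=[
    [-1,[0,0,0],[0,0,-0.19]],
    [-1,[0,0,0],[0,0,-0.19]],
    [-1,[0,0,0],[0,0,-0.19]],
    [-1,[0,0,0],[0,0,-0.19]],
    [-1,[0,0,0],[0,0,-0.19]],
    [-1,[0,0,0],[0,0,-0.19]],
    [-1,[0,0,0],[0,0,-0.19]],
    [-1,[0,0,0],[0,0,0]],
    [-1,[0,0,0],[0,0,0]],
  ],
)

```text
t: 3.0
ee_pos: [507.4, 276.8, 193.2]
orientation: [-2.432, -1.989, 0.001]
ft_force: [-0.3, 1.3, -1.0]
width: 0.9
grasp_force: 0.0
```

Call:
jog_arm(
  commands=[
    [-1,[0,0,0.36],[0,0,0]],
    [-1,[0,0,0.36],[0,0,0]],
    [-1,[0,0,0.36],[0,0,0]],
    [-1,[-0.16,0,0],[0,0,0]],
    [-1,[-0.15,0,0],[0,0,0]],
    [-1,[-0.15,0,0],[0,0,0]],
    [-1,[-0.14,0,0],[0,0,0]],
    [-1,[-0.09,0,0],[0,0,0]],
    [-1,[-0.09,0,0],[0,0,0]],
    [-1,[0,0,0],[0,0,0]],
  ],
)

```text
t: 4.0
ee_pos: [492.5, 199.4, 86.0]
orientation: [2.429, 1.993, 0.001]
ft_force: [0.0, -0.2, -0.7]
width: 0.8
grasp_force: 0.0
```

```bash
python3 - <<'E'
from h import *
d=get_image("side"); im=d["image"]
cv2.imwrite("pics/s1.png",cv2.resize(im[170:310,110:300],None,fx=4,fy=4,interpolation=cv2.INTER_CUBIC))
E
```

```text
(no output)
```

View pics/s1.png

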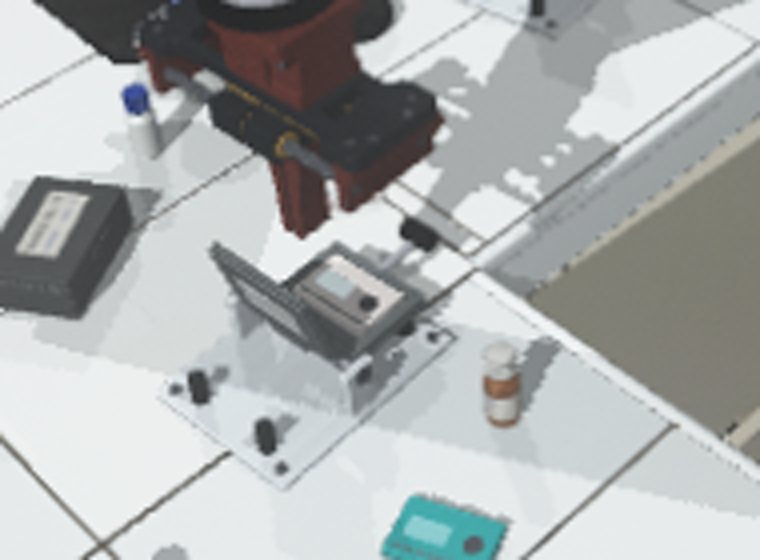

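```bash
python3 - <<'E'
from h import *
print({k:np.round(v,3) for k,v in get_obs().items()})
d=get_image("side"); np.savez("s2.npz",**d); P=pts(d)
for n,cuv in dict(tip=(302,232),tip2=(365,205),lidtop=(218,250),handle=(418,232),cart=(335,285),kn=(265,432),kn2=(198,385),plateedge=(440,335)).items():
    u,v=110+cuv[0]//4,170+cuv[1]//4; print(n,(u,v),P[v,u].round(1))
d=get_image("top"); np.savez("t2.npz",**d); im=d["image"]
cv2.imwrite("pics/t2.png",cv2.resize(im[100:240,90:260],None,fx=4,fy=4))
P=pts(d); q=P[100:240,90:260].reshape(-1,3); q=q[(q[:,2]>60)]
print(np.percentile(q,[0,50,100],axis=0).round(0))
E
```

```text
{'t': np.float64(4.05), 'qpos': array([0.363, 0.443, 1.908, 0.   , 0.789, 0.56 ]), 'qvel': array([ 0.016,  0.012, -0.013, -0.   , -0.001,  0.005]), 'joint_torque': array([-5.0400e-01, -4.8748e+01, -1.9828e+01,  1.1000e-02,  6.0000e-03,
       -6.4000e-02]), 'ee_pos': array([492.701, 199.969,  85.933]), 'orientation': array([2.428e+00, 1.993e+00, 1.000e-03]), 'ft_force': array([-0.613,  0.427,  0.635]), 'moment': array([-0.016, -0.097,  0.025]), 'grasp_force': np.float64(0.0), 'width': np.float64(0.583)}
tip (185, 228) [485.9 212.2 122.7]
tip2 (201, 221) [5.483e+02 7.420e+01 5.000e-01]
lidtop (164, 232) [534.2 233.6 105.8]
handle (214, 228) [475.4 115.1  42.3]
cart (193, 241) [499.6 176.4  39. ]
kn (176, 278) [476.1 284.   24.6]
kn2 (159, 266) [535.7 273.3  23.2]
plateedge (220, 253) [434.5 156.1   7.8]
[[ 336.  -34.   60.]
 [ 417.  136.  558.]
 [ 711.  239. 1165.]]
```

View pics/t2.png

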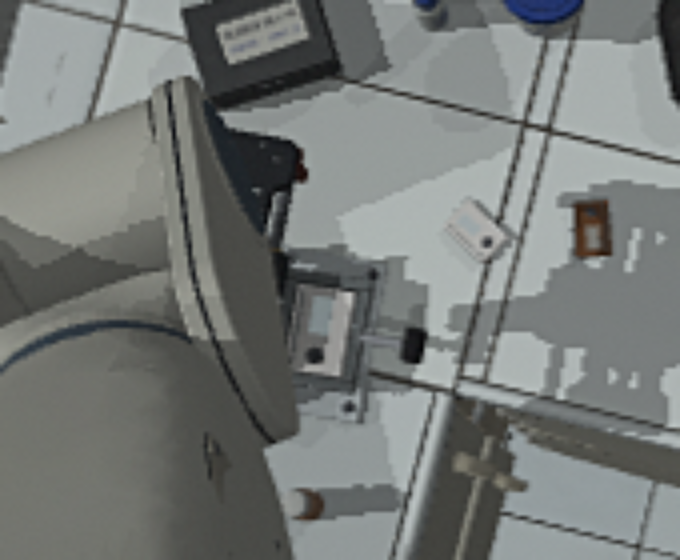

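```bash
cat >> h.py <<'E'
def proj(d,X):
    p=(np.atleast_2d(X)-d["eye"])@rot(d["orientation"]); s=p[:,:2]/p[:,2:]; r2=(s**2).sum(1,keepdims=True)
    s=s*(1+d["k1"]*r2); K=d["intrinsics"]; return np.c_[s[:,0]*K[0,0]+K[0,2],s[:,1]*K[1,1]+K[1,2]], p[:,2]
E
python3 - <<'E'
from h import *
d=dict(np.load("s2.npz")); P=pts(d); im=d["image"]
o=[492.7,200,86]; uv,z=proj(d,[o,[492.7,200,126],[492.7,200,166],[495.2,216.4,36]]); print(uv.round(1)); print("crop",((uv-[110,170])*4).round(0))
R_=im[...,2].astype(int)-im[...,0]; m=(R_>40)&(P[...,2]>50)&(abs(P[...,1]-200)<120)&(abs(P[...,0]-490)<150)
q=P[m]; print(m.sum(), np.percentile(q,[0,2,10,50,100],axis=0).round(0))
dif=np.abs(np.load("side0.npz")["image"].astype(int)-im).sum(2)>40
m2=dif&(P[...,2]>50)&(P[...,2]<170)&(abs(P[...,0]-490)<120)&(abs(P[...,1]-200)<120)
v,u=np.nonzero(m2)
for zl in range(80,170,10):
    k=m2&(P[...,2]>=zl)&(P[...,2]<zl+10)
    if k.any(): print(zl,k.sum(),P[k].min(0).round(0),P[k].max(0).round(0))
E
```

```text
[[187.6 234.8]
 [185.5 222.8]
 [183.3 210. ]
 [185.4 252.9]]
crop [[310. 259.]
 [302. 211.]
 [293. 160.]
 [301. 332.]]
21 [[451. 177. 208.]
 [451. 178. 209.]
 [464. 213. 214.]
 [472. 225. 222.]
 [517. 236. 286.]]
100 7 [467. 235. 103.] [540. 246. 107.]
110 11 [482. 190. 115.] [502. 212. 120.]
120 41 [481. 189. 120.] [504. 212. 130.]
130 42 [481. 191. 130.] [503. 213. 139.]
140 38 [479. 189. 140.] [504. 212. 150.]
150 40 [479. 190. 150.] [504. 213. 160.]
160 29 [480. 201. 160.] [505. 213. 169.]
```

```bash
python3 - <<'E'
from h import *
d=dict(np.load("s2.npz")); P=pts(d); P0=pts(dict(np.load("side0.npz"))); im=d["image"]; im0=np.load("side0.npz")["image"]
for v in range(214,242,2): print(v,[(P[v,u].round(0).tolist(),im[v,u].tolist()) for u in (184,188)], P0[v,186].round(0),im0[v,186])
d0=dict(np.load("t2.npz"));
E
```

```text
214 [([484.0, 210.0, 165.0], [56, 57, 78]), ([481.0, 200.0, 159.0], [52, 54, 67])] [602.  71.   2.] [232 232 229]
216 [([482.0, 213.0, 163.0], [57, 59, 83]), ([483.0, 198.0, 150.0], [54, 55, 68])] [597.  78.   2.] [232 232 229]
218 [([485.0, 210.0, 153.0], [58, 61, 89]), ([483.0, 199.0, 145.0], [54, 55, 69])] [593.  84.   1.] [232 232 229]
220 [([485.0, 212.0, 148.0], [60, 62, 89]), ([485.0, 199.0, 137.0], [54, 55, 69])] [590.  89.  -1.] [232 232 229]
222 [([487.0, 211.0, 140.0], [58, 61, 85]), ([484.0, 201.0, 133.0], [56, 56, 71])] [582.  99.   2.] [231 232 229]
224 [([488.0, 211.0, 134.0], [60, 63, 90]), ([483.0, 203.0, 128.0], [55, 57, 72])] [579. 104.   0.] [231 232 229]
226 [([488.0, 212.0, 128.0], [61, 63, 91]), ([484.0, 203.0, 122.0], [57, 58, 72])] [575. 110.  -0.] [232 232 229]
228 [([491.0, 210.0, 118.0], [64, 66, 95]), ([567.0, 112.0, -2.0], [230, 231, 227])] [569. 118.   2.] [231 232 228]
230 [([571.0, 124.0, -2.0], [230, 230, 229]), ([561.0, 119.0, -1.0], [238, 238, 235])] [564. 124.   2.] [231 231 228]
232 [([565.0, 132.0, 1.0], [238, 238, 235]), ([554.0, 128.0, 2.0], [238, 238, 235])] [561. 129.  -1.] [231 232 228]
234 [([562.0, 137.0, -1.0], [238, 238, 235]), ([528.0, 159.0, 35.0], [167, 166, 160])] [555. 137.   2.] [231 232 228]
236 [([557.0, 144.0, -0.0], [235, 235, 232]), ([523.0, 166.0, 37.0], [76, 75, 72])] [527. 169.  37.] [111 110 105]
238 [([528.0, 176.0, 35.0], [82, 81, 78]), ([517.0, 173.0, 38.0], [133, 135, 136])] [523. 174.  36.] [93 92 88]
240 [([523.0, 183.0, 37.0], [80, 78, 76]), ([513.0, 179.0, 39.0], [143, 144, 142])] [518. 181.  38.] [155 157 159]
```

Call:
jog_arm(
  commands=[
    [-1,[0,0,-0.1],[0,0,0]],
    [-1,[0.4,0,0],[0,0,0]],
    [-1,[0.4,0,0],[0,0,0]],
    [-1,[0,0,0.2],[0,0,0]],
    [-1,[0,0,0.2],[0,0,0]],
    [-1,[-0.16,0,0],[0,0,0]],
    [-1,[-0.15,0,0],[0,0,0]],
    [-1,[-0.15,0,0],[0,0,0]],
    [-1,[-0.14,0,0],[0,0,0]],
    [-1,[0,0,0],[0,0,0]],
  ],
)

```text
t: 5.15
ee_pos: [496.2, 217.8, 56.3]
orientation: [2.429, 1.991, 0.0]
ft_force: [-0.7, -0.1, -0.2]
width: 0.3
grasp_force: 0.0
```

```bash
python3 - <<'E'
from h import *
d=get_image("side"); im=d["image"]; P=pts(d)
cv2.imwrite("pics/s3.png",cv2.resize(im[170:310,110:300],None,fx=4,fy=4,interpolation=cv2.INTER_CUBIC))
E
```

```text
(no output)
```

View pics/s3.png

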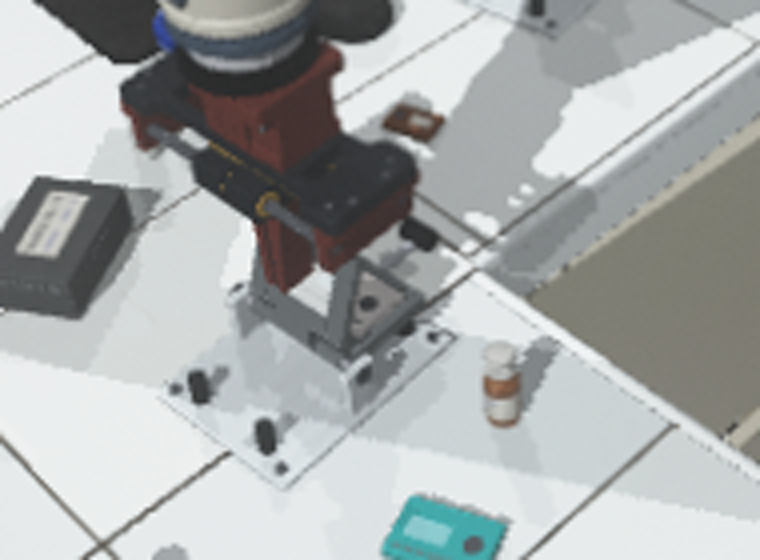

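Call:
jog_arm(
  commands=[
    [-1,[-0.09,0,0],[0,0,0]],
    [-1,[-0.09,0,0],[0,0,0]],
    [-1,[-0.15,0,0.06],[0,0,0]],
    [-1,[-0.11,0,0.13],[0,0,0]],
    [-1,[-0.05,0,0.11],[0,0,0]],
    [-1,[-0.03,0,0.05],[0,0,0]],
    [-1,[0,0,0],[0,0,0]],
  ],
)

```text
t: 5.9
ee_pos: [485.2, 168.2, 19.5]
orientation: [-2.427, -1.993, 0.004]
ft_force: [0.1, 0.1, 0.6]
width: 0.4
grasp_force: 0.0
```

Call:
jog_arm(
  commands=[
    [-1,[0,0,0.05],[0,0,0]],
    [-1,[0,0,0],[0,0,0]],
  ],
)

```text
t: 6.1
ee_pos: [486.1, 169.0, 15.2]
orientation: [2.427, 1.995, -0.001]
ft_force: [-0.7, 0.5, -0.2]
width: 0.6
grasp_force: 0.0
```

Call:
jog_arm(
  commands=[
    [-1,[0,0,0.03],[0,0,0]],
    [-1,[0,0,0],[0,0,0]],
  ],
)

```text
t: 6.3
ee_pos: [486.4, 169.2, 14.1]
orientation: [2.427, 1.995, -0.0]
ft_force: [-4.6, -2.8, 21.3]
width: 0.1
grasp_force: 10.7
```

```bash
python3 - <<'E'
from h import *
d=get_image("side"); im=d["image"]; P=pts(d)
cv2.imwrite("pics/s4.png",cv2.resize(im[170:310,110:300],None,fx=4,fy=4,interpolation=cv2.INTER_CUBIC))
print(get_obs()["ft_force"])
E
```

```text
[-5.82811262 -3.54835954 20.9555114 ]
```

View pics/s4.png

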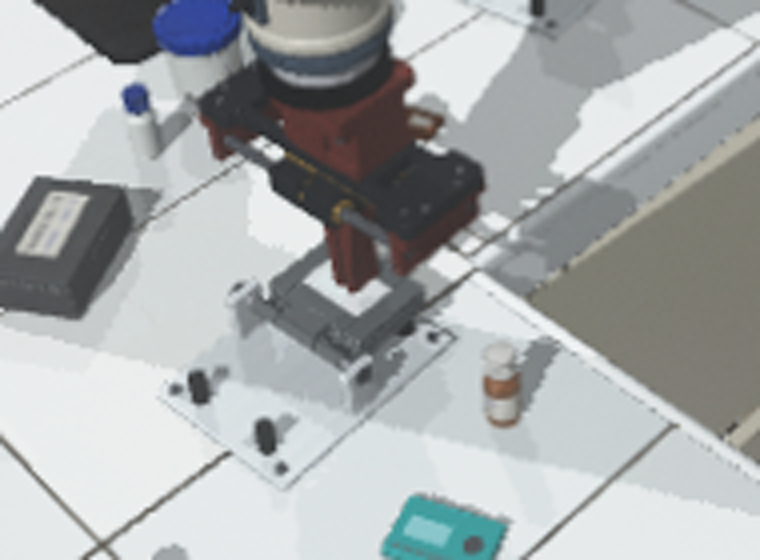

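Call:
jog_arm(
  commands=[
    [-1,[0,0,-0.3],[0,0,0]],
    [1,[0,0,-0.4],[0,0,0]],
    [1,[-0.3,0,0],[0,0,0]],
    [1,[-0.293,0,0],[0,0,0]],
    [1,[0,0,0],[0,0,0]],
    [1,[0,0,0],[0,0,0]],
    [1,[0,0,0],[0,0,0]],
    [1,[0,0,0],[0,0,0]],
    [1,[0,0,0],[0,0,0]],
  ],
)

```text
t: 7.25
ee_pos: [474.8, 111.5, 82.3]
orientation: [-2.426, -1.995, 0.0]
ft_force: [-0.8, 0.8, -0.6]
width: 60.9
grasp_force: 0.0
```

```bash
python3 - <<'E'
from h import *
d=get_image("side"); im=d["image"]; P=pts(d)
cv2.imwrite("pics/s5.png",cv2.resize(im[170:310,110:300],None,fx=4,fy=4,interpolation=cv2.INTER_CUBIC))
o=get_obs();print(o["ee_pos"],o["width"],o["qpos"])
ax=np.array([495.2,216.4]);c,s=np.cos(-.195),np.sin(-.195);Q=P.reshape(-1,3)
L=np.c_[(Q[:,:2]-ax)@[c,s],(Q[:,:2]-ax)@[-s,c],Q[:,2]]
k=L[(abs(L[:,0])<38)&(L[:,1]<-14)&(L[:,1]>-72)&(L[:,2]>25)&(L[:,2]<60)]
print("lid plane",np.linalg.lstsq(np.c_[k[:,1],np.ones(len(k))],k[:,2],rcond=None)[0],np.median(k[:,2]))
h=L[(abs(L[:,0])<20)&(L[:,1]<-93)&(L[:,1]>-125)&(L[:,2]>28)&(L[:,2]<55)];print("handle",h.mean(0),h.min(0),h.max(0))
E
```

```text
[474.74583569 111.36232194  82.28246702] 65.1036913208581 [2.05966022e-01 3.97557811e-01 2.00446597e+00 7.40971056e-05
 7.39809568e-01 4.00485654e-01]
lid plane [-3.27271686e-03  4.25314446e+01] 43.60958403699249
handle [   1.21671433 -103.76764602   39.46874477] [ -10.4398525  -114.49340997   30.15018013] [ 14.83538001 -93.13773879  45.79106208]
```

View pics/s5.png

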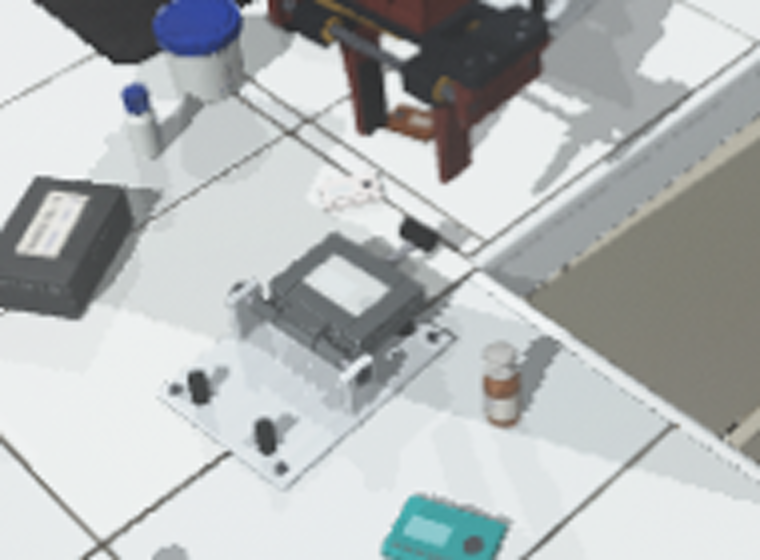

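Call:
jog_arm(
  commands=[
    [1,[0,0,0.35],[0,0,0]],
    [1,[0,0,0.35],[0,0,0]],
    [1,[0,0,0.15],[0,0,0]],
    [1,[0,0,0.1],[0,0,0]],
    [-1,[0,0,0],[0,0,0]],
    [-1,[0,0,0],[0,0,0]],
    [-1,[0,0,0],[0,0,0]],
    [-1,[0,0,0],[0,0,0]],
    [-1,[0,0,0],[0,0,0]],
    [-1,[0,0,0],[0,0,0]],
  ],
)

```text
t: 8.3
ee_pos: [475.0, 110.9, -12.1]
orientation: [2.427, 1.994, 0.001]
ft_force: [0.9, 0.6, 0.7]
width: 43.1
grasp_force: 0.0
```

Call:
jog_arm(
  commands=[
    [-1,[0,0,0],[0,0,0]],
    [-1,[0,0,0],[0,0,0]],
    [-1,[0,0,0],[0,0,0]],
  ],
)

```text
t: 8.6
ee_pos: [478.2, 110.4, -11.8]
orientation: [2.424, 1.993, 0.007]
ft_force: [8.2, -7.9, -1.6]
width: 23.7
grasp_force: 30.0
```

Call:
jog_arm(
  commands=[
    [-1,[0,0.03,0],[0,0,0]],
    [-1,[0.006,0,-0.113],[0,0,0]],
    [-1,[0.018,0,-0.112],[0,0,0]],
    [-1,[0.029,0,-0.109],[0,0,0]],
    [-1,[0.04,0,-0.105],[0,0,0]],
    [-1,[0.051,0,-0.101],[0,0,0]],
    [-1,[0,0,0],[0,0,0]],
  ],
)

```text
t: 9.3
ee_pos: [480.8, 125.0, 43.0]
orientation: [2.426, 1.995, 0.002]
ft_force: [1.5, -1.4, -2.2]
width: 23.7
grasp_force: 30.0
```

Call:
jog_arm(
  commands=[
    [-1,[0.062,0,-0.095],[0,0,0]],
    [-1,[0.071,0,-0.088],[0,0,0]],
    [-1,[0.08,0,-0.08],[0,0,0]],
    [-1,[0.088,0,-0.071],[0,0,0]],
    [-1,[0.095,0,-0.062],[0,0,0]],
    [-1,[0.101,0,-0.051],[0,0,0]],
    [-1,[0.105,0,-0.04],[0,0,0]],
    [-1,[0.109,0,-0.029],[0,0,0]],
    [-1,[0.112,0,-0.018],[0,0,0]],
    [-1,[0.113,0,-0.006],[0,0,0]],
  ],
)

```text
t: 10.3
ee_pos: [497.9, 217.1, 96.1]
orientation: [-2.427, -1.993, 0.002]
ft_force: [-3.6, -3.7, 6.0]
width: 23.7
grasp_force: 30.0
```

Call:
jog_arm(
  commands=[
    [-1,[0.113,0,0.006],[0,0,0]],
    [-1,[0.112,0,0.018],[0,0,0]],
    [-1,[0.109,0,0.029],[0,0,0]],
    [-1,[0.105,0,0.04],[0,0,0]],
    [-1,[0.101,0,0.051],[0,0,0]],
    [-1,[0.095,0,0.062],[0,0,0]],
    [-1,[0.088,0,0.071],[0,0,0]],
    [-1,[0.08,0,0.08],[0,0,0]],
    [-1,[0,0,0],[0,0,0]],
  ],
)

```text
t: 11.2
ee_pos: [513.2, 299.2, 60.2]
orientation: [-2.425, -1.991, -0.003]
ft_force: [-7.8, 9.0, 9.4]
width: 23.6
grasp_force: 30.0
```

Call:
jog_arm(
  commands=[
    [-1,[0.065,0,0.088],[0,0,0]],
    [-1,[0.057,0,0.095],[0,0,0]],
    [-1,[0.046,0,0.101],[0,0,0]],
    [-1,[0.035,0,0.105],[0,0,0]],
    [-1,[0.025,0,0.109],[0,0,0]],
    [-1,[0.015,0,0.112],[0,0,0]],
    [-1,[0.003,0,0.09],[0,0,0]],
    [-1,[0,0,0],[0,0,0]],
  ],
)

```text
t: 12.0
ee_pos: [517.7, 323.4, -10.8]
orientation: [-2.425, -1.991, -0.003]
ft_force: [-7.0, 14.4, 1.7]
width: 24.0
grasp_force: 30.0
```

Call:
jog_arm(
  commands=[
    [-1,[-0.02,0,0.02],[0,0,0]],
    [-1,[0,0,0],[0,0,0]],
    [1,[0,0,0],[0,0,0]],
    [1,[0,0,0],[0,0,0]],
    [1,[0,0,0],[0,0,0]],
    [1,[0,0,0],[0,0,0]],
    [1,[0,0,0],[0,0,0]],
    [1,[0,0,0],[0,0,0]],
  ],
)

```text
t: 12.8
ee_pos: [518.7, 316.9, -12.3]
orientation: [-2.428, -1.993, 0.0]
ft_force: [0.2, 0.7, 1.7]
width: 68.2
grasp_force: 0.0
```

Call:
jog_arm(
  commands=[
    [1,[0,0,-0.3],[0,0,0]],
    [1,[0,0,-0.4],[0,0,0]],
    [1,[0,0,-0.4],[0,0,0]],
    [1,[0,0,-0.4],[0,0,0]],
    [1,[0.3,0,-0.3],[0,0,0]],
    [1,[0.4,0,0],[0,0,0]],
    [1,[0.4,0,0],[0,0,0]],
    [1,[0,0,0],[0,0,0]],
  ],
)

```text
t: 13.6
ee_pos: [540.2, 422.5, 168.8]
orientation: [2.423, 1.99, -0.01]
ft_force: [-3.6, -14.8, 13.0]
width: 87.7
grasp_force: 7.3
```

```bash
python3 - <<'E'
from h import *
d=get_image("side"); im=d["image"]; P=pts(d)
cv2.imwrite("pics/s6.png",cv2.resize(im[170:330,90:290],None,fx=3.9,fy=3.7,interpolation=cv2.INTER_CUBIC))
ax=np.array([495.2,216.4]);c,s=np.cos(-.195),np.sin(-.195);Q=P.reshape(-1,3)
L=np.c_[(Q[:,:2]-ax)@[c,s],(Q[:,:2]-ax)@[-s,c],Q[:,2]]
k=L[(abs(L[:,0])<38)&(L[:,1]>16)&(L[:,1]<70)&(L[:,2]>20)&(L[:,2]<70)]
if len(k): print("tray plane",np.linalg.lstsq(np.c_[k[:,1],np.ones(len(k))],k[:,2],rcond=None)[0],np.median(k[:,2]),len(k))
h=L[(abs(L[:,0])<20)&(L[:,1]>95)&(L[:,1]<125)&(L[:,2]>22)&(L[:,2]<65)];print("handle",h.mean(0),h.max(0))
E
```

```text
tray plane [1.72110959e-02 4.57021685e+01] 47.49842111426324 618
handle [ -1.20971048 109.57419939  40.31410467] [ 12.66665105 118.45826277  46.58944463]
```

View pics/s6.png

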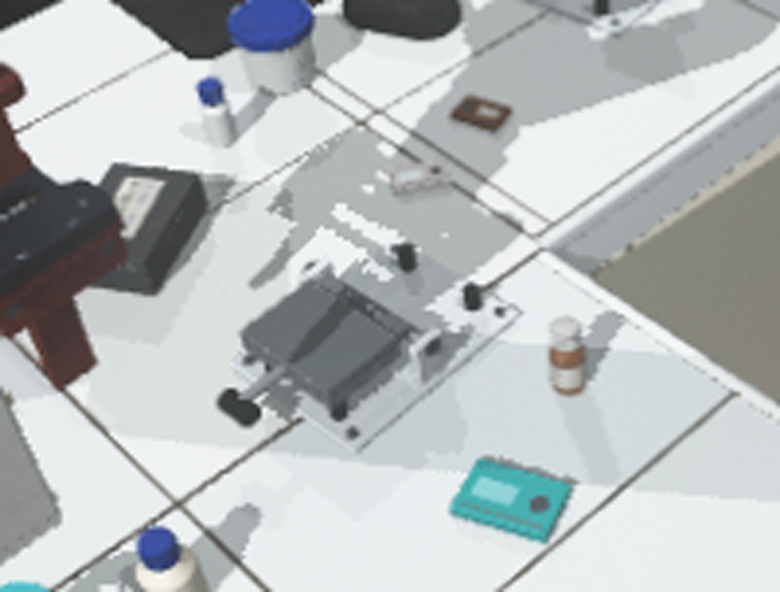

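Call:
jog_arm(
  commands=[
    [1,[-0.3,0,0],[0,0,0]],
    [1,[-0.3,0,0],[0,0,0]],
    [1,[0,0,-0.3],[0,0,0]],
    [1,[0,0,0],[0,0,0]],
    [1,[0,0,0],[0,0,0]],
    [1,[0,0,0],[0,0,0]],
  ],
)

```text
t: 14.25
ee_pos: [528.0, 366.2, 197.0]
orientation: [-2.427, -1.994, 0.001]
ft_force: [0.8, -0.3, 0.3]
width: 87.8
grasp_force: 0.0
```

```bash
python3 -c "
from h import *
print(close_job())"
```

```text
the job is handed in; nothing more can be done
None
```

The lid was shut over the cartridge, the holder was swung over and lies flat on the far side, and the gripper let go and backed clear; the job was handed in at about 14 s and its verdict was not shown (on backing away the gripper briefly touched something at roughly 20 N, and the cartridge and lid underneath could not be seen directly).

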